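Press a phone back, then rack the repaired phones on edge

TASK

Press the blue phone's glued back home: swing the red clamp handle on its stand all the way over until it locks, keep it locked for two seconds, then flick the handle all the way back open. Stand both repaired phones on a long edge, fully down in the rack, blue in the blue-tagged slot and orange in the orange-tagged slot, lowering them gently and letting go. Leave the grey phone, multimeter, bottle and screwdriver alone.

Things in the scene. Friction and masses are not known exactly. Their poses are not given: they have to be found in the camera images.
- phone_blue_center (a point): Phone with blue back, rigid slab 150 x 72 x 9 mm, 190 g; the point is its centre. Its x: through the thickness, out of the back; y: along its length; z: along its width, lower to upper long edge. It leans in press_stand, top tipped 35 degrees towards the stand's -x, back facing +x. Both faces of its middle 90 mm are free for fingers except the bottom 8 mm.
- phone_orange_center (a point): Phone with orange back, rigid slab 150 x 72 x 9 mm, 190 g; the point is its centre. Its x: through the thickness, out of the back; y: along its length; z: along its width, lower to upper long edge. It leans in rest_stand, top tipped 35 degrees towards the stand's -x, back facing +x. Both faces of its middle 90 mm are free for fingers except the bottom 8 mm.
- press_stand: White fixed stand 130 x 220 mm with the clamp. Origin on the table under the phone's middle; z up, y along the phone (ends near y = -75, +75 mm). Phone's lower edge at x = 30, z = 26 mm, upper edge at x = -11, z = 85. When open, the clamp's two pad arms at y = -58, +58 (16 mm wide) stand up to z = 105 in front of the phone, at x = 44 to 80; lift the phone straight up or along its own plane.
- clamp_handle (a joint): Red clamp handle, rad: 0 open (leans 0.7 from vertical to the stand's -x), 1.2 over and locked (leans 0.5 to +x). Axis along the stand's y at x = -19, z = 27 mm; it swings in the plane y = -105 mm, past the phone's end; stem 15 mm thick. Push or pinch it. It presses two sprung pads on the phone; about 3 N resists up to 1.0, beyond that it stays locked. Elsewhere light friction (under 1 N) holds it where left.
- clamp_knob (a point): Centre of the 22 mm red ball knob at the free end of the clamp handle, 110 mm from the handle's axis.
- rest_stand: White fixed stand 130 x 170 mm like press_stand but without a clamp; holds the orange phone in the same way. Same origin and axes.
- rack: Black fixed rack 200 x 215 mm, four slots along its x, 50 mm apart. Origin: centre of its underside. Slot floors 10 mm above the table. Slots are 13 mm wide between grey fins that stand only 48 to 68 mm from a slot's middle, straight to 47 mm above the table, flared to 60. End walls 162 mm apart, 30 mm high. Slot order changes: tags blue, orange, white; the grey phone is in the untagged one.
- slot_blue: Rack slot with blue tag blocks (28 mm high one 102 mm from its middle at +x, 13 mm high one 92 mm away at -x). Origin: middle of the slot's floor, 10 mm above the table; a seated phone's centre is 36 mm above it. x along the slot, y across, z up.
- slot_orange: Rack slot with orange tag blocks (28 mm high one 102 mm from its middle at +x, 13 mm high one 92 mm away at -x). Origin: middle of the slot's floor, 10 mm above the table; a seated phone's centre is 36 mm above it. x along the slot, y across, z up.
- phone_grey_center (a point): Grey phone of the same size already standing in the rack's untagged slot; leave it there. The point is its centre.
- multimeter: Orange and black multimeter 85 x 165 x 36 mm lying on the table; leave it. Origin: centre of its underside.
- cleaner: Amber bottle, 48 mm diameter, 110 mm high; leave it. Origin: centre of its underside.
- driver: Screwdriver lying on the table; leave it.

How it is judged (in metres and radians):
On the way, in this order (a step that is already met when the one before it is completed fails the run):
1. The clamp is locked over centre on the blue phone and stays so for 1.5 s (value of joint clamp_handle above 1.1 rad and contact force between press_stand and phone_blue above 5 N), for 1.5 s.
2. The clamp handle is back open with the blue phone still in the stand (value of joint clamp_handle below 0.35 rad and distance of phone_blue_center from where it was at the start of the episode below 0.02 m), for 0.2 s.
At the end, for the whole second after the job is handed in: Blue phone in the blue-tagged slot, orange in the orange-tagged one, each on a long edge: centre within 12 mm along, 7 mm across and 5 mm of seated height, upright within 0.2 rad, level within 0.07, in line within 0.1, at rest (under 20 mm/s). Clamp handle open (below 0.4 rad) (x of phone_blue_center in the frame of slot_blue between -0.012 and 0.012 m and y of phone_blue_center in the frame of slot_blue between -0.007 and 0.007 m and z of phone_blue_center in the frame of slot_blue between 0.031 and 0.041 m and angle between phone_blue_center's own x axis and vertical between 1.37 and 1.77 rad and angle between phone_blue_center's own y axis and vertical between 1.5 and 1.64 rad and angle between the y axis of phone_blue_center and the x axis of slot_blue, either way round below 0.1 rad and linear speed of each of phone_blue, phone_orange below 0.02 m/s and x of phone_orange_center in the frame of slot_orange between -0.012 and 0.012 m and y of phone_orange_center in the frame of slot_orange between -0.007 and 0.007 m and z of phone_orange_center in the frame of slot_orange between 0.031 and 0.041 m and angle between phone_orange_center's own x axis and vertical between 1.37 and 1.77 rad and angle between phone_orange_center's own y axis and vertical between 1.5 and 1.64 rad and angle between the y axis of phone_orange_center and the x axis of slot_orange, either way round below 0.1 rad and value of joint clamp_handle below 0.4 rad); the robot touches nothing.
It fails at once if The grey phone is disturbed by more than 15 mm (distance of phone_grey_center from where it was at the start of the episode above 0.015 m).
It fails at once if The multimeter, bottle or screwdriver is moved by more than 30 mm (distance of any of multimeter, cleaner, driver from where it was at the start of the episode above 0.03 m).
It fails at once if A phone is let fall into its slot (loose above it, more than 8 mm over its seat, and faster than 0.2 m/s) ((contact force between the fingers and phone_blue below 0.2 N and horizontal distance between phone_blue_center and slot_blue below 0.05 m and z of phone_blue_center in the frame of slot_blue above 0.044 m and linear speed of phone_blue above 0.2 m/s) or (contact force between the fingers and phone_orange below 0.2 N and horizontal distance between phone_orange_center and slot_orange below 0.05 m and z of phone_orange_center in the frame of slot_orange above 0.044 m and linear speed of phone_orange above 0.2 m/s)).
It fails at once if A phone is rammed into the rack (over 60 N) (contact force between rack and phone_blue above 60 N or contact force between rack and phone_orange above 60 N).
It also fails if it takes over 72 s, if anything falls off the work surface, if the arm or the gripper's body presses on something with over 40 N, if the wrist force passes 120 N, or if a joint passes its speed limit or range.

ROBOT

A 6-joint arm with a two-finger parallel gripper is mounted at the origin on the work surface. World frame = base frame: x ahead of the robot, y to its left, z up, the work surface at z = 0. Lengths are in mm, angles in rad, forces in N, time in s.
With the tool pointing down it reaches from about 350 to 875 mm from the base axis. Payload 4.2 kg.
Tool frame: the origin (TCP) lies at the very end of the fingers, on their centre line; the grasp point (between the pads) lies 19 mm behind it; z points along the fingers, y is the line along which they close (so a half turn about z gives the same grasp; the last joint's range is limited). The gripper opens to 85 mm and grips with 20 to 120 N. Pads are 22 mm wide; open, the fingers measure 114 mm over their backs; the gripper's body (76 mm by 85 mm) begins 54 mm behind the grasp point. The pads swing forward as they close: fully open they stand 13 mm farther back than shut.
Start: joints at [1.543, 0.385, 0.008, 0, -1.194, -0.259], TCP at [176.771, 599.459, 231.312] pointing down, gripper open.
Joint ranges: [-3.14, 3.14], [-1.21, 2.06], [-1.07, 1.41], [-3.16, 2.05], [-2.99, -0.16], [-3.1, 3.1]. Speed limits (rad/s): [2.79, 2.79, 3.14, 3.14, 3.14, 3.14].

INTERFACE

Orientations are given as a unit quaternion [x, y, z, w].
In Python, from bench import arm gives the robot as it stands. The module is installed in compiled form; this text tells all that it offers.
- The arm moves only by the tool drive_tool, never from a script. Its argument "targets" is a list of rows, each a list of 5 numbers: the closure, from -1 (fully open) to 1 (shut), then the shift along the tool's x, y, z in mm, then the turn about the tool's z in degrees. In form: [[grip, tx, ty, tz, roll], ...]. A call has 1 to 12 rows; each row is the pose to reach, as a shift and turn from the pose commanded when the call began, along the tool's axes at that moment; what a row does not reach only later rows make up. A row lasts 1/10 s, in which the tool goes at most 50 mm and 8.59 degrees, less where a joint would pass 70% of its speed; a pose out of reach is approached as far as the arm can. A call with a gripper value outside its range is refused whole. The fingers move at their own pace and stop on an object; the grip force is fixed at half the most. Time passes only in rows, so rows that repeat a pose let the fingers close. It gives the time, the measured TCP pose, the force, the opening and the grip force at its end, in the units of the state.
- arm.read_state(): the state, without advancing time (a new reading comes with each control period).
- arm.get_image(name): name is "scene" or "top"; returns the picture (420x560x3 uint8, blue, green, red); there is no depth.
- arm.camera_params(name): a dict with "fov_y" (degrees; the focal length in pixels is half the picture's height over the tangent of half this angle, whatever the lens; pixels are square), "cx", "cy" (the principal point, pixels), "D" ([k1, k2, p1, p2, k3] as OpenCV has them; the pictures are not rectified), "rvec" (rotation vector, rad) and "tvec" (3), from world to camera coordinates, as OpenCV has them. Camera axes: x right, y down, z forward; pixel columns grow to the right and rows downward; lengths in mm; the calibration is good to about 2 mm. A picture is of the moment at which its call begins. camera_params takes no time and is no camera call.
- arm.job_done(): hands the job in; it is judged then, once.
The state is a dict: "clock": time; "joints": joint angles; "joint_vel": joint speeds; "joint_efforts": joint torques, N m; "position": TCP position; "ee_rot": TCP orientation; "contact_force": force on the tool from outside, world axes, zero at the start; "wrist_torque": the same for the moment, N m; "gripper_width": finger opening in mm; "grasp_force": force on a finger pad.
Only numpy, scipy, OpenCV 4.12 (cv2) and the standard library are available. Lean on these libraries where they do the work, as an engineer would, in place of code of your own. Each camera call takes 0.05 s, during which the arm holds its last target. There are 200 camera calls.

## Working session

There is one attempt and no reset: what is moved stays moved. The work goes in short steps, Python scripts to look and compute and a tool call to move; the robot and the scene stay as the last step left them, time stands still between calls to the robot, and variables do not carry over. Pictures are saved under pics/ and viewed, at most 10 in all, crops included, and the job is handed in when it is done.

Besides the shell and the picture viewer there is one more tool, called after "Emit:" in YAML: its name, and indented under it one key for each argument. drive_tool: Moves the arm, as the interface text tells. Its arguments: {"type":"object","properties":{"targets":{"type":"array","items":{"type":"array","items":{"type":"number"}}}},"required":["targets"]}

```bash
mkdir -p pics
python3 - <<'E'
from bench import arm
import cv2
for n in("scene","top"):
    cv2.imwrite(f"pics/{n}0.png",arm.get_image(n)); print(n,arm.camera_params(n))
print(arm.read_state())
E
```

```text
scene {'fov_y': 49.41262559666667, 'cx': 281.5983682361449, 'cy': 203.2373838891715, 'D': array([-0.01836431,  0.        ,  0.        ,  0.        ,  0.        ]), 'rvec': array([ 0.90336967,  2.47263856, -1.12642092]), 'tvec': array([ 519.73771872, -201.36424276, 1405.06524404])}
top {'fov_y': 44.70160411867588, 'cx': 271.9796494070165, 'cy': 216.92007573773134, 'D': array([-0.06248012,  0.        ,  0.        ,  0.        ,  0.        ]), 'rvec': array([ 2.17407606, -2.15935607,  0.1097542 ]), 'tvec': array([ -39.28528417,  649.36625093, 1348.93440151])}
{'clock': 0.1, 'joints': array([ 1.54259305e+00,  3.85511550e-01,  6.76155829e-03, -4.20728006e-04,
       -1.19403399e+00, -2.58615815e-01]), 'joint_vel': array([ 0.00099841, -0.00154226,  0.00213544,  0.00447387,  0.00162124,
        0.00137176]), 'joint_efforts': array([-6.40312028e-04, -3.93314624e+01,  1.88932228e+01,  4.19791549e+00,
       -2.56767293e-03,  5.49463238e-06]), 'position': array([176.64437802, 598.96749015, 230.31349238]), 'ee_rot': array([ 9.89722863e-01, -1.42995205e-01, -7.99937732e-05,  1.00971807e-03]), 'contact_force': array([-0.64079771,  0.96139015, -0.33131859]), 'wrist_torque': array([-0.00376027, -0.01051437, -0.01413644]), 'grasp_force': 0.0, 'gripper_width': 85.45633163919773}
```

View pics/scene0.png

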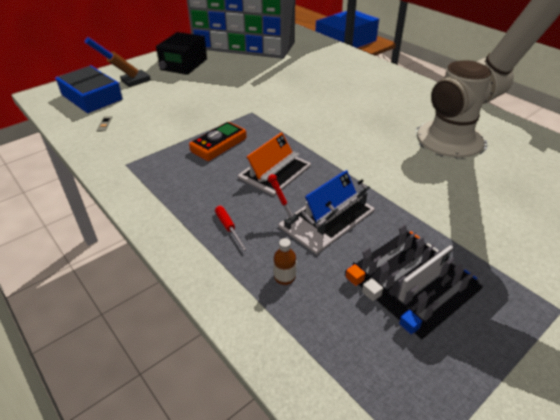

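View pics/top0.png

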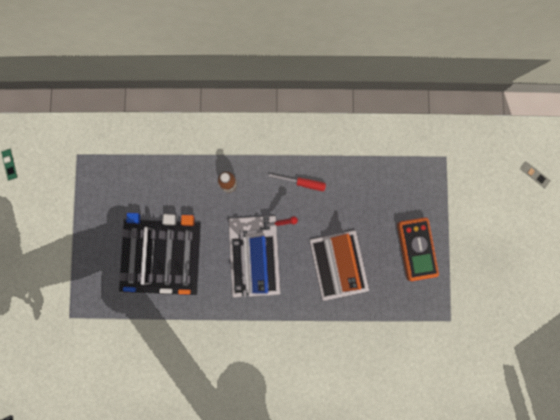

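```bash
cat > h.py <<'E'
from bench import arm
import cv2, numpy as np
from scipy.spatial.transform import Rotation as R
P={n:arm.camera_params(n) for n in("scene","top")}
def K(n):
    p=P[n]; f=210/np.tan(np.radians(p['fov_y']/2)); return np.array([[f,0,p['cx']],[0,f,p['cy']],[0,0,1.]])
def proj(n,X):
    p=P[n]; return cv2.projectPoints(np.float64(X).reshape(-1,1,3),p['rvec'],p['tvec'],K(n),p['D'])[0][:,0]
def at(n,uv,z):
    p=P[n]; z=np.broadcast_to(z,(len(uv),))
    u=cv2.undistortPoints(np.float64(uv).reshape(-1,1,2),K(n),p['D'])[:,0]
    Rm=cv2.Rodrigues(p['rvec'])[0]; C=-Rm.T@p['tvec']; d=np.c_[u,np.ones(len(u))]@Rm
    return C+d*((z-C[2])/d[:,2])[:,None]
E
python3 - <<'E'
from h import *
a=cv2.imread("pics/top0.png")
cv2.imwrite("pics/c1.png",cv2.resize(a[200:305,220:380],None,fx=5,fy=5,interpolation=cv2.INTER_CUBIC))
cv2.imwrite("pics/c2.png",cv2.resize(a[200:305,105:215],None,fx=5.5,fy=5.5,interpolation=cv2.INTER_CUBIC))
print(at("top",[(280,210),(160,255),(255,257),(340,265)],0), proj("top",[176,599,231]))
E
```

```text
[[ 672.60990543  -56.91086912    0.        ]
 [ 545.29566089  273.87761144    0.        ]
 [ 541.90849605   11.20010552    0.        ]
 [ 521.43665887 -222.76012489    0.        ]] [[ -5.52204696 411.19630666]]
```

View pics/c1.png

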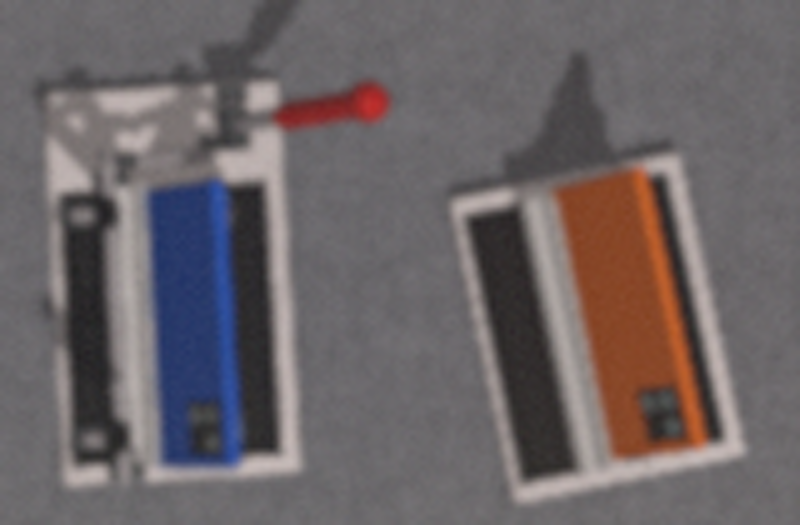

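View pics/c2.png

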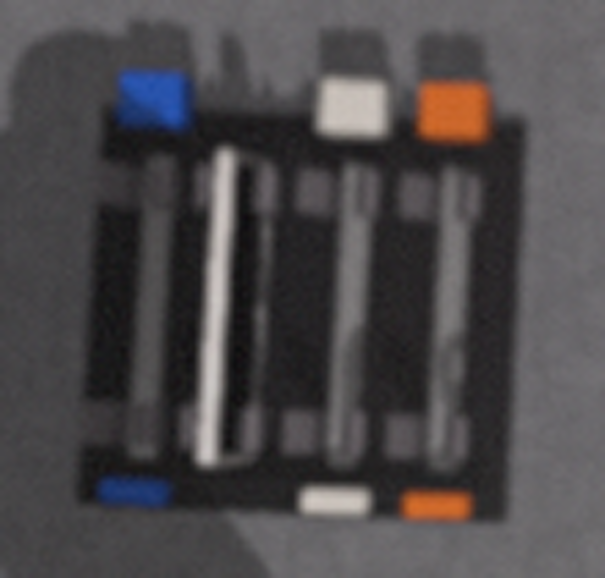

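```bash
cat > fit.py <<'E'
from h import *
from scipy.optimize import least_squares
def fit(obj,img,x0,n="top"):
    obj=np.float64(obj)
    def w(p): return obj@R.from_euler('z',p[2]).as_matrix().T+[p[0],p[1],0]
    s=least_squares(lambda p:(proj(n,w(p*[1,1,.01]))-img).ravel(),np.array(x0)*[1,1,100],loss='soft_l1')
    return s.x*[1,1,.01], proj(n,w(s.x*[1,1,.01]))-img
E
python3 - <<'E'
from fit import *
np.set_printoptions(precision=3,suppress=True)
c1=lambda a:np.float64(a)/5+[220,200]; c2=lambda a:np.float64(a)/5.5+[105,200]
ph=[(-7.3,-75,87.6),(-7.3,75,87.6),(-14.7,-75,82.4),(-14.7,75,82.4)]
for o,i in ((ph+[(-89.9,-105,111)],[(210,183),(228,465),(224,181),(241,463),(372,102)]),(ph,[(633,172),(692,448),(648,170),(709,443)])):
    r,e=fit(o,c1(i),(540,-50,-1.57)); print(r,e.ravel())
o=[(75,25,82),(-75,25,82),(100,107.5,5),(100,-107.5,5),(-100,-107.5,5),(-100,107.5,5)]
r,e=fit(o,c2([(224,150),(207,465),(105,115),(525,120),(505,520),(80,500)]),(540,270,0));print(r,e.ravel())
E
```

```text
[666.248 -33.841  -1.622] [   5.087    0.358    4.858 -113.087   -0.529    0.723   -0.538 -112.499
  -60.556   25.847]
[ 656.65  -260.359   -1.893] [   0.315    4.573    6.109 -104.714   -5.669    4.179   -0.308 -104.285]
[540.285 272.339  -0.026] [-0.016 -0.294 -0.126  0.083 -0.396 -1.529  0.209  0.062  0.521  0.256
 -0.167  0.986]
```

Run:
```python
from fit import *
np.set_printoptions(precision=3,suppress=True)
c1=lambda a:np.float64(a)/5+[220,200]; c2=lambda a:np.float64(a)/5.5+[105,200]
ph=[(-7.3,-75,87.6),(-7.3,75,87.6),(-14.7,-75,82.4),(-14.7,75,82.4)]
B=[]
for o,i in ((ph+[(-89.9,-105,111)],[(210,183),(228,465),(224,181),(241,463),(372,102)]),(ph,[(633,172),(692,448),(648,170),(709,443)])):
    r,e=fit(o,c1(i),(540,-50,1.57)); print(r,e.ravel()); B.append(r)
    # scene projection of phone corners
W=lambda p,o:np.float64(o)@R.from_euler('z',p[2]).as_matrix().T+[p[0],p[1],0]
a=cv2.imread("pics/scene0.png"); k=4; x0,y0=230,120
s=cv2.resize(a[y0:y0+150,x0:x0+200],None,fx=k,fy=k,interpolation=cv2.INTER_CUBIC)
# include rack crop
t=cv2.resize(a[215:335,320:490],None,fx=4,fy=4,interpolation=cv2.INTER_CUBIC)
for p in B:
    for q in proj("scene",W(p,ph)): cv2.circle(s,tuple(int(v) for v in (q-[x0,y0])*k+1.5),2,(0,255,0),-1)
for q in proj("scene",W(B[0],[(-89.9,-105,111)])): cv2.circle(s,tuple(int(v) for v in (q-[x0,y0])*k+1.5),2,(0,255,0),-1)
rk=(540.3,272.3,-.026)
o=[(75,29.5,82),(75,20.5,82),(-75,29.5,82),(-75,20.5,82),(100,107.5,0),(100,-107.5,0),(-100,-107.5,0)]
for q in proj("scene",W(rk,o)): cv2.circle(t,tuple(int(v) for v in (q-[320,215])*4+1.5),2,(0,255,0),-1)
cv2.imwrite("pics/s1.png",s);cv2.imwrite("pics/s2.png",t)
```

```text
[520.78   -7.661   1.637] [ 0.187 -1.362 -0.056  0.498  0.269 -0.995  0.243  0.636 -0.781  0.587]
[ 527.441 -237.537    1.778] [ 0.097 -1.017  0.667  0.843 -0.42  -1.04  -0.277  1.18 ]
```

View pics/s1.png

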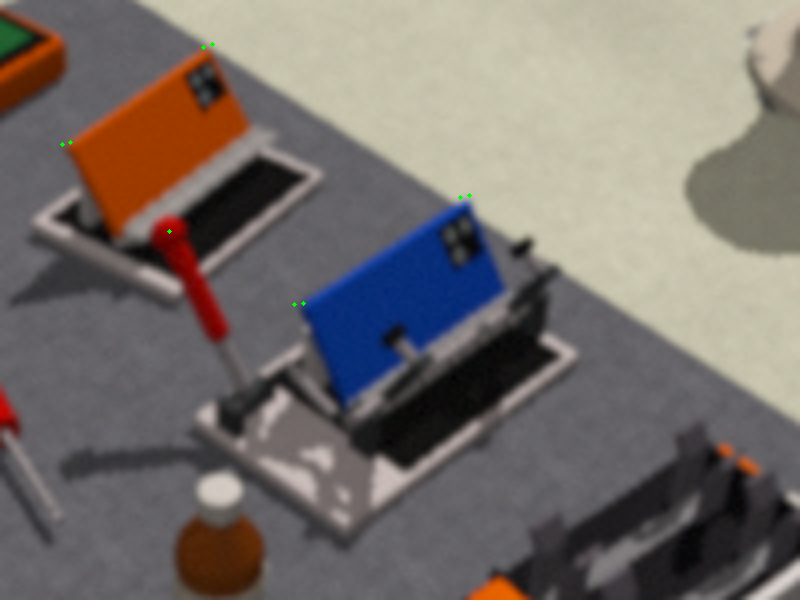

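View pics/s2.png

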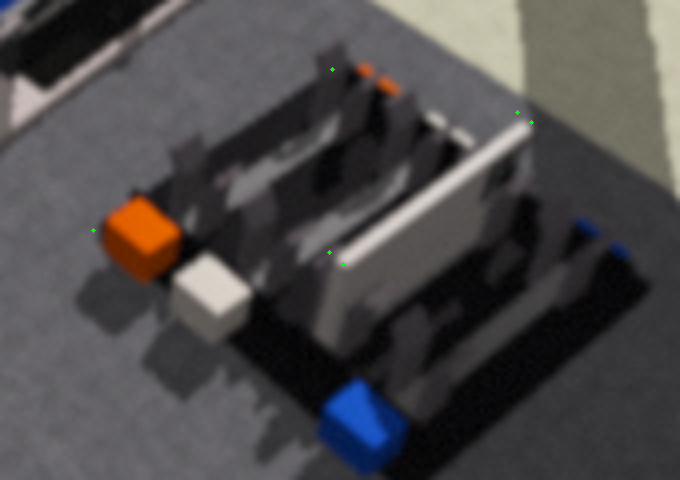

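Run:
```python
from fit import *
np.set_printoptions(precision=3,suppress=True)
cv=lambda a,k,o:(np.float64(a)+.5)/k-.5+o
c1=lambda a:cv(a,5,[220,200]); c2=lambda a:cv(a,5.5,[105,200]); s1=lambda a:cv(a,4,[230,120]); s2=lambda a:cv(a,4,[320,215])
def joint(ot,it,os_,is_,x0):
    W=lambda p,o:np.float64(o)@R.from_euler('z',p[2]/100).as_matrix().T+[p[0],p[1],0]
    f=lambda p:np.r_[(proj("top",W(p,ot))-it).ravel(),(proj("scene",W(p,os_))-is_).ravel()]
    s=least_squares(f,np.array(x0)*[1,1,100]); print(s.x*[1,1,.01]); print(f(s.x).reshape(-1,2).T)
ph=[(-7.3,-75,87.6),(-7.3,75,87.6),(-14.7,-75,82.4),(-14.7,75,82.4)]; kn=[(-89.9,-105,111)]
joint(ph+kn,c1([(210,183),(228,465),(224,181),(241,463),(372,102)]),ph[:2]+kn,s1([(305,309),(468,207),(169,232)]),(540,-50,1.57))
joint(ph,c1([(633,172),(692,448),(648,170),(709,443)]),ph[:2],s1([(74,152),(212,54)]),(540,-240,1.57))
joint([(75,25,82),(-75,25,82),(100,107.5,5),(100,-107.5,5),(-100,-107.5,5),(-100,107.5,5)],c2([(224,150),(207,465),(105,115),(525,120),(505,520),(80,500)]),[(75,25,82),(-75,25,82)],s2([(345,258),(528,125)]),(540,270,0))
print(R.from_quat(arm.read_state()['ee_rot']).as_matrix())
```

```text
[522.248  -6.001   1.633]
[[ 0.057 -0.403  0.141 -0.101 -0.873 -0.388  0.637 -0.021]
 [-1.528  0.333 -1.148  0.484  0.528 -0.864 -2.232  0.291]]
[ 528.895 -235.234    1.784]
[[-0.56   0.332 -1.077 -0.612 -0.684  0.036]
 [-1.163  0.618 -1.2    0.941 -1.776 -1.979]]
[540.672 274.323  -0.025]
[[-0.374 -0.451 -0.715 -0.119  0.236 -0.443 -1.365 -0.172]
 [-0.032  0.341 -1.236  0.297  0.487  1.274  0.894 -1.221]]
[[ 0.959 -0.283 -0.   ]
 [-0.283 -0.959 -0.002]
 [ 0.     0.002 -1.   ]]
```

Emit:
drive_tool:
  targets:
    - [-0.32, 630, 524, 20, -20]
    - [-0.32, 630, 524, 20, -20]
    - [-0.32, 630, 524, 20, -20]
    - [-0.32, 630, 524, 20, -20]
    - [-0.32, 630, 524, 20, -20]
    - [-0.32, 630, 524, 20, -20]
    - [-0.32, 630, 524, 20, -20]
    - [-0.32, 630, 524, 20, -20]
    - [-0.32, 630, 524, 20, -20]
    - [-0.32, 630, 524, 20, -20]
    - [-0.32, 630, 524, 20, -20]
    - [-0.32, 630, 524, 20, -20]

```text
clock: 1.3
position: [511.2, 99.2, 216.5]
ee_rot: [1.0, 0.031, -0.0, -0.0]
contact_force: [0.9, 1.3, 0.2]
gripper_width: 56.5
grasp_force: 0.0
```

```bash
cat > to.py <<'E'
# usage: to.py x y z yawdeg(of tool x axis in world) -> tool-frame shift and roll
import sys
from h import *
np.set_printoptions(precision=1,suppress=True)
s=arm.read_state(); M=R.from_quat(s['ee_rot']).as_matrix()
yaw=np.degrees(np.arctan2(M[1,0],M[0,0]))
print("t",s['clock'],"pos",s['position'],"yaw",yaw,"w",s['gripper_width'],"F",s['contact_force'],s['grasp_force'],"j",np.round(s['joints'],2))
for a in range(1,len(sys.argv),4):
    g=list(map(float,sys.argv[a:a+4])); print(M.T@(np.array(g[:3])-s['position']),"roll",(yaw-g[3]+180)%360-180)
E
python3 to.py 632 -82 210 3.6
```

```text
t 1.3 pos [511.2  99.2 216.5] yaw 3.576058601228669 w 56.48314334588113 F [0.9 1.3 0.2] 0.0 j [ 0.5  0.2 -0.3 -0.  -1.1  1.1]
[109.3 188.4   6.4] roll -0.023941398771341937
```

Emit:
drive_tool:
  targets:
    - [-0.32, 25, 43, 6, 0]
    - [-0.32, 50, 86, 6, 0]
    - [-0.32, 75, 129, 6, 0]
    - [-0.32, 100, 172, 6, 0]
    - [-0.32, 109, 188, 6, 0]
    - [-0.32, 109, 188, 6, 0]
    - [-0.32, 109, 188, 40, 0]
    - [-0.32, 109, 188, 56, 0]
    - [-0.32, 109, 188, 56, 0]

```text
clock: 2.2
position: [628.5, -78.9, 157.5]
ee_rot: [1.0, 0.031, -0.004, -0.0]
contact_force: [-0.5, 0.2, 0.4]
gripper_width: 56.4
grasp_force: 0.0
```

```bash
python3 to.py 632 -82 95 3.6
python3 - <<'E'
from h import *
a=arm.get_image("scene"); cv2.imwrite("pics/s3.png",cv2.resize(a[100:250,210:410],None,fx=4,fy=4,interpolation=cv2.INTER_CUBIC))
E
```

```text
t 2.2 pos [628.5 -78.9 157.5] yaw 3.5887640676718453 w 56.38811938204346 F [-0.5  0.2  0.4] 0.0 j [ 0.1  0.5 -0.1 -0.  -1.1  1.5]
[ 3.7  3.3 62.4] roll -0.011235932328162335
```

View pics/s3.png

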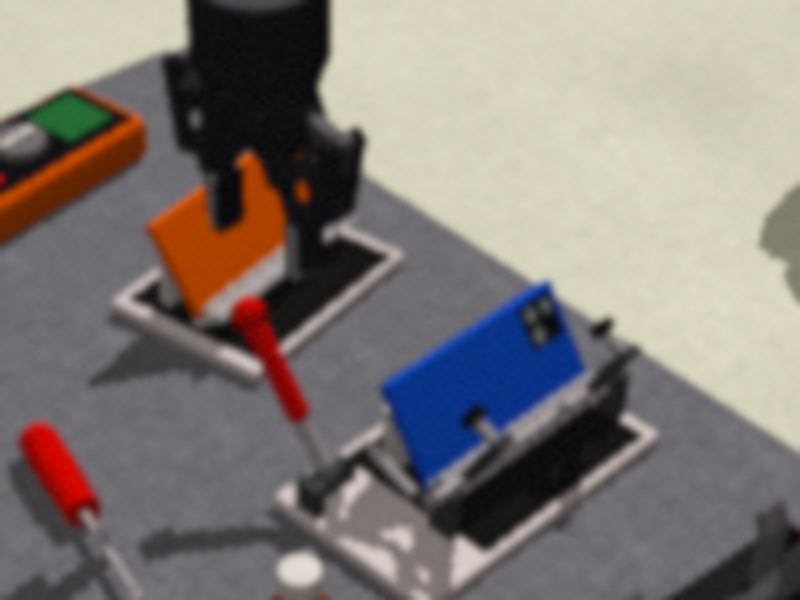

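Emit:
drive_tool:
  targets:
    - [-0.32, 2, 1, 20, 0]
    - [-0.32, 2, 1, 40, 0]
    - [-0.32, 2, 1, 60, 0]
    - [-0.32, 2, 1, 60, 0]
    - [-0.32, 2, 1, 60, 0]

```text
clock: 2.75
position: [634.0, -80.2, 102.2]
ee_rot: [0.999, 0.032, 0.001, 0.0]
contact_force: [0.2, 0.1, -0.0]
gripper_width: 56.2
grasp_force: 0.0
```

```bash
python3 to.py 625 36 95 3.6
```

```text
t 2.75 pos [634.  -80.2 102.2] yaw 3.6360396725810245 w 56.242589690052085 F [ 0.2  0.1 -0. ] 0.0 j [ 0.1  0.5 -0.1  0.  -0.9  1.5]
[  -1.6 -116.6    7.1] roll 0.03603967258101193
```

Emit:
drive_tool:
  targets:
    - [-0.32, 0, -10, 5, 0]
    - [-0.32, 0, -20, 5, 0]
    - [-0.32, 0, -30, 5, 0]
    - [-0.32, 0, -40, 5, 0]
    - [-0.32, 0, -50, 5, 0]
    - [-0.32, 0, -60, 5, 0]
    - [-0.32, 0, -70, 5, 0]
    - [-0.32, 0, -80, 5, 0]
    - [-0.32, 0, -90, 5, 0]
    - [-0.32, 0, -100, 5, 0]
    - [-0.32, 0, -110, 5, 0]
    - [-0.32, 0, -110, 5, 0]

```text
clock: 3.95
position: [626.3, 30.8, 95.6]
ee_rot: [0.999, 0.032, 0.0, -0.0]
contact_force: [0.3, 0.3, 0.9]
gripper_width: 56.4
grasp_force: 0.0
```

```bash
python3 to.py 625 38 95 3.6
python3 - <<'E'
from h import *
a=arm.get_image("scene"); cv2.imwrite("pics/s4.png",cv2.resize(a[100:250,210:410],None,fx=4,fy=4,interpolation=cv2.INTER_CUBIC))
E
```

```text
t 3.95 pos [626.3  30.8  95.6] yaw 3.6479697406838194 w 56.39795826304611 F [0.3 0.3 0.9] 0.0 j [ 0.3  0.5 -0.2 -0.  -0.9  1.3]
[-0.8 -7.3  0.6] roll 0.047969740683811324
```

View pics/s4.png

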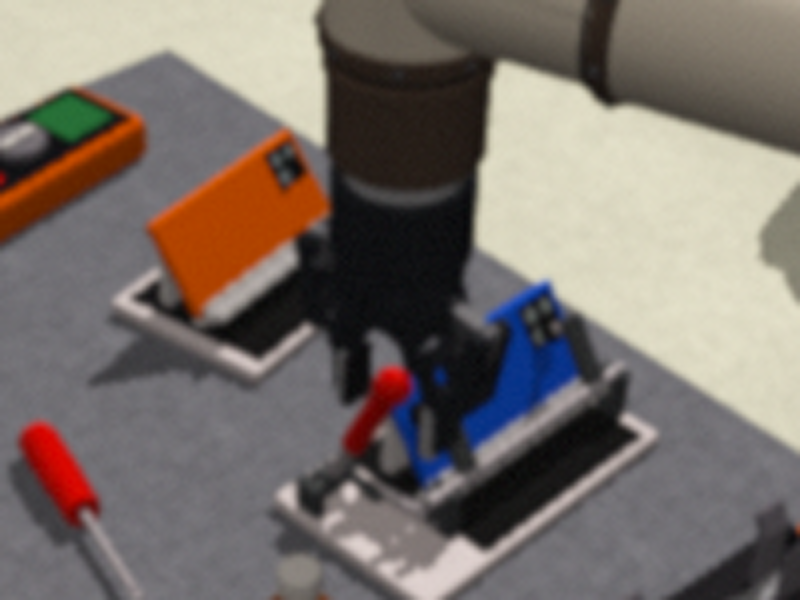

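Emit:
drive_tool:
  targets:
    - [-0.32, 0, -4, 0, 0]
    - [-0.32, 0, -8, 0, 0]
    - [-0.32, 0, -8, 0, 0]
    - [-0.32, 0, -8, 0, 0]

```text
clock: 4.4
position: [625.8, 37.1, 95.7]
ee_rot: [1.0, 0.031, 0.0, -0.0]
contact_force: [0.5, 0.1, -0.3]
gripper_width: 56.1
grasp_force: 0.0
```

Run:
```python
from h import *
cth=np.array([522.25,-6,0]); Rm=R.from_euler('z',1.633).as_matrix()
for q in (.9,1.0,1.1,1.2):
    a=q-.7; print(q,proj("scene",cth+Rm@[-19+110*np.sin(a),-105,27+110*np.cos(a)]))
a=arm.get_image("scene"); m=((a[...,2]>120)&(a[...,1]<50)&(a[...,0]<50)).astype(np.uint8); m[:,:295]=0;m[:, 330:]=0;m[:185]=0;m[225:]=0
y,x=np.nonzero(m); k=y<y.min()+6; print(len(y),x[k].mean(),y.min(),x.max())
```

```text
0.9 [[299.92974996 187.95983449]]
1.0 [[303.33048166 191.10779874]]
1.1 [[306.6382895  194.57784712]]
1.2 [[309.81032779 198.32901755]]
38 309.36842105263156 195 313
```

Emit:
drive_tool:
  targets:
    - [-0.32, 0, -3, 0, 0]
    - [-0.32, 0, -6, 0, 0]
    - [-0.32, 0, -6, 0, 0]
    - [-0.32, 0, -6, 0, 0]
    - [-0.32, 0, -6, 0, 0]
    - [-0.32, 0, -6, 0, 0]
    - [-0.32, 0, -6, 0, 0]
    - [-0.32, 0, -6, 0, 0]
    - [-0.32, 0, -6, 0, 0]
    - [-0.32, 0, -6, 0, 0]
    - [-0.32, 0, -6, 0, 0]
    - [-0.32, 0, -6, 0, 0]

```text
clock: 5.65
position: [625.3, 42.5, 95.7]
ee_rot: [1.0, 0.031, -0.0, 0.0]
contact_force: [1.0, -5.8, 0.6]
gripper_width: 55.9
grasp_force: 2.4
```

Emit:
drive_tool:
  targets:
    - [-0.32, 0, 0, 0, 0]
    - [-0.32, 0, 0, 0, 0]
    - [-0.32, 0, 0, 0, 0]
    - [-0.32, 0, 0, 0, 0]
    - [-0.32, 0, 0, 0, 0]
    - [-0.32, 0, 0, 0, 0]
    - [-0.32, 0, 0, 0, 0]
    - [-0.32, 0, 0, 0, 0]
    - [-0.32, 0, 0, 0, 0]
    - [-0.32, 0, 0, 0, 0]
    - [-0.32, 0, 0, 0, 0]
    - [-0.32, 0, 0, 0, 0]

```text
clock: 6.85
position: [625.3, 42.5, 95.7]
ee_rot: [1.0, 0.031, -0.0, 0.0]
contact_force: [0.3, -6.1, -0.1]
gripper_width: 56.4
grasp_force: 2.4
```

Emit:
drive_tool:
  targets:
    - [-0.32, 0, 13, 0, 0]
    - [-0.32, 0, 26, 0, 0]
    - [-0.32, 0, 39, 0, 0]
    - [-0.32, 0, 52, 0, 0]
    - [-0.32, 0, 65, 0, 0]
    - [-0.32, 0, 78, 0, 0]
    - [-0.32, 0, 91, 0, 0]
    - [-0.32, 0, 104, 0, 0]
    - [-0.32, 0, 117, 0, 0]
    - [-0.32, 0, 126, 0, 0]
    - [-0.32, 0, 130, 0, 0]
    - [-0.32, 0, 130, 0, 0]

```text
clock: 8.05
position: [633.5, -87.5, 95.7]
ee_rot: [1.0, 0.031, -0.0, 0.0]
contact_force: [0.3, 0.6, -0.9]
gripper_width: 56.7
grasp_force: 0.0
```

```bash
python3 to.py 632 -82 210 3.6
python3 - <<'E'
from h import *
cth=np.array([522.25,-6,0]); Rm=R.from_euler('z',1.633).as_matrix()
for q in (0,.1,.2,.3,.4):
    a=q-.7; print(q,proj("scene",cth+Rm@[-19+110*np.sin(a),-105,27+110*np.cos(a)]))
a=arm.get_image("scene");cv2.imwrite("pics/s5.png",a); m=((a[...,2]>120)&(a[...,1]<50)&(a[...,0]<50)).astype(np.uint8); m[:,:262]=0;m[:, 330:]=0;m[:165]=0;m[225:]=0
y,x=np.nonzero(m); k=y<y.min()+6; print(len(y),x[k].mean(),y.min(),x.min())
E
```

```text
t 8.05 pos [633.5 -87.5  95.7] yaw 3.5260083832262796 w 56.67449912615623 F [ 0.3  0.6 -0.9] 0.0 j [ 0.1  0.5 -0.1  0.  -0.9  1.5]
[  -1.2   -5.5 -114.3] roll -0.0739916167737249
0 [[271.86232376 177.86819587]]
0.1 [[274.3320312  177.28210854]]
0.2 [[277.03188374 177.11238064]]
0.3 [[279.93809894 177.37143585]]
0.4 [[283.02312636 178.06690688]]
63 273.53846153846155 174 270
```

Emit:
drive_tool:
  targets:
    - [-0.32, 0, 3, 0, 0]
    - [-0.32, 0, 5, 0, 0]
    - [-0.32, 0, 5, 0, 0]
    - [-0.32, 0, -2, -30, 0]
    - [-0.32, 0, -4, -75, 0]
    - [-0.32, -30, -15, -95, 0]
    - [-0.4, -65, -45, -95, 0]
    - [-0.4, -100, -75, -95, 0]
    - [-0.4, -106, -87, -90, 0]
    - [-0.4, -106, -87, -70, 0]
    - [-0.4, -106, -87, -50, 0]
    - [-0.4, -106, -87, -50, 0]

```text
clock: 9.3
position: [520.6, -6.5, 143.3]
ee_rot: [1.0, 0.031, -0.003, 0.0]
contact_force: [-0.5, -0.6, -0.1]
gripper_width: 59.7
grasp_force: 0.0
```

```bash
python3 to.py 522.4 -7 60 3.6
python3 - <<'E'
from h import *
a=arm.get_image("scene");t=arm.get_image("top")
b=np.hstack([cv2.resize(a[100:250,250:350],None,fx=4,fy=4,interpolation=cv2.INTER_CUBIC),cv2.resize(t[200:320,220:320],None,fx=4,fy=4,interpolation=cv2.INTER_CUBIC)[:600]if 0 else cv2.resize(t[190:340,220:320],None,fx=4,fy=4,interpolation=cv2.INTER_CUBIC)])
cv2.imwrite("pics/s6.png",b)
E
```

```text
t 9.3 pos [520.6  -6.5 143.3] yaw 3.569884922890796 w 59.707903104865174 F [-0.5 -0.6 -0.1] 0.0 j [ 0.3  0.3 -0.4 -0.  -0.9  1.3]
[ 2.2  0.5 83.3] roll -0.030115077109201138
```

View pics/s6.png

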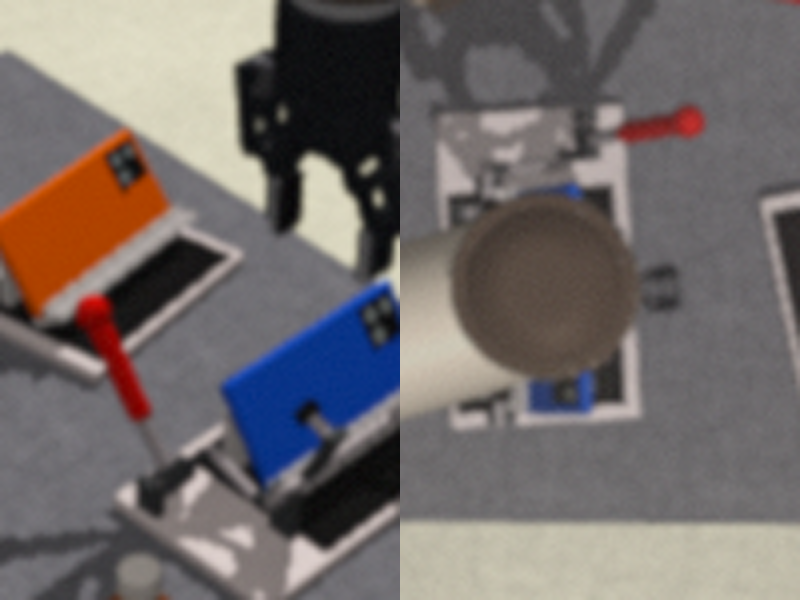

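Emit:
drive_tool:
  targets:
    - [-0.25, 1, 0, 30, 0]
    - [-0.25, 1, 0, 55, 0]
    - [-0.25, 1, 0, 72, 0]
    - [-0.25, 1, 0, 80, 0]
    - [-0.25, 1, 0, 80, 0]
    - [-0.25, 1, 0, 80, 0]

```text
clock: 10.0
position: [524.5, -6.2, 66.8]
ee_rot: [1.0, 0.031, 0.001, -0.0]
contact_force: [-0.2, 0.5, 0.3]
gripper_width: 53.1
grasp_force: 0.0
```

Emit:
drive_tool:
  targets:
    - [0.0, 0, 0, 0, 0]
    - [0.1, 0, 0, 0, 0]
    - [0.2, 0, 0, 0, 0]
    - [0.2, 0, 0, 0, 0]
    - [0.25, 0, 0, 0, 0]
    - [0.25, 0, 0, 0, 0]

```text
clock: 10.6
position: [523.3, -6.3, 65.7]
ee_rot: [1.0, 0.031, 0.0, 0.0]
contact_force: [-0.5, -0.3, 0.5]
gripper_width: 32.1
grasp_force: 0.0
```

Emit:
drive_tool:
  targets:
    - [0.35, 0, 0, 2, 0]
    - [0.4, 0, 0, 3, 0]
    - [0.45, 0, 0, 3, 0]
    - [0.5, 0, 0, 3, 0]
    - [0.5, 0, 0, 3, 0]
    - [0.5, 0, 0, 3, 0]

```text
clock: 11.2
position: [523.4, -5.9, 63.7]
ee_rot: [1.0, 0.031, 0.0, -0.0]
contact_force: [-3.0, 0.5, 8.1]
gripper_width: 21.8
grasp_force: 20.3
```

Emit:
drive_tool:
  targets:
    - [0.55, 0, 2, -3, 0]
    - [0.6, 0, 4, -6, 0]
    - [0.6, 0, 6, -9, 0]
    - [0.6, 0, 8, -12, 0]
    - [0.6, 0, 8, -15, 0]
    - [0.6, 0, 8, -15, 0]

```text
clock: 11.8
position: [525.4, -10.4, 78.2]
ee_rot: [1.0, 0.031, 0.003, -0.003]
contact_force: [-1.4, 12.8, 2.0]
gripper_width: 17.8
grasp_force: 37.3
```

```bash
python3 to.py 522.4 -7 60 3.6
```

```text
t 11.8 pos [525.4 -10.4  78.2] yaw 3.5510561981454547 w 17.756974716231287 F [-1.4 12.8  2. ] 37.33951298519969 j [ 0.3  0.4 -0.4 -0.  -0.8  1.4]
[-2.9 -3.4 18.2] roll -0.048943801854534286
```

Emit:
drive_tool:
  targets:
    - [0.65, 0, -3, -4, 0]
    - [0.65, 0, -6, -8, 0]
    - [0.7, 0, -10, -14, 0]
    - [0.75, 0, -13, -20, 0]
    - [0.8, 0, -15, -26, 0]
    - [0.9, 0, -15, -32, 0]
    - [1, 0, -15, -32, 0]
    - [1, 0, -15, -32, 0]

```text
clock: 12.6
position: [522.3, 0.1, 109.4]
ee_rot: [1.0, 0.031, -0.001, 0.0]
contact_force: [-0.2, -0.4, -1.3]
gripper_width: 7.8
grasp_force: 60.5
```

```bash
python3 to.py 522.4 -7 60 3.6
python3 - <<'E'
from h import *
a=arm.get_image("scene");t=arm.get_image("top")
b=np.hstack([cv2.resize(a[100:250,250:380],None,fx=3,fy=3,interpolation=cv2.INTER_CUBIC),cv2.resize(t[190:340,220:320],None,fx=3,fy=3,interpolation=cv2.INTER_CUBIC)])
cv2.imwrite("pics/s7.png",b)
E
```

```text
t 12.6 pos [522.3   0.1 109.4] yaw 3.5290893273566475 w 7.768780637848137 F [-0.2 -0.4 -1.3] 60.45114040374756 j [ 0.3  0.3 -0.4  0.  -0.8  1.3]
[-0.3  7.1 49.4] roll -0.07091067264335038
```

Emit:
drive_tool:
  targets:
    - [1, 0, 0, -25, 0]
    - [1, 0, 0, -50, 0]
    - [1, 0, 0, -65, 0]
    - [1, 0, -40, -65, 2]
    - [1, 0, -80, -65, 4]
    - [1, 0, -120, -65, 5]
    - [1, 0, -160, -65, 5]
    - [1, 0, -200, -65, 5]
    - [1, 0, -240, -65, 5]
    - [1, 0, -280, -65, 5]
    - [1, 0, -310, -65, 5]
    - [1, 20, -330, -65, 5]

```text
clock: 13.9
position: [520.5, 332.9, 174.1]
ee_rot: [1.0, -0.011, -0.001, 0.001]
contact_force: [1.2, 0.0, -2.1]
gripper_width: 7.7
grasp_force: 60.1
```

```bash
python3 to.py 542.6 349.3 172 -1.4
```

```text
t 13.9 pos [520.5 332.9 174.1] yaw -1.2781318340777057 w 7.704893833724383 F [ 1.2  0.  -2.1] 60.124903321266174 j [ 0.8  0.4 -0.1 -0.  -1.1  0.7]
[ 21.8 -16.9   2. ] roll 0.12186816592230798
```

Emit:
drive_tool:
  targets:
    - [1, 22, -17, 2, 0]
    - [1, 22, -17, 2, 0]
    - [1, 22, -17, 2, 0]
    - [1, 22, -17, 2, 0]
    - [1, 22, -17, 2, 0]

```text
clock: 14.4
position: [544.3, 346.9, 172.8]
ee_rot: [1.0, -0.013, -0.0, 0.0]
contact_force: [0.4, 0.8, -2.3]
gripper_width: 7.9
grasp_force: 60.2
```

```bash
python3 to.py 542.6 349.3 172 -1.4
python3 - <<'E'
from h import *
s=arm.read_state(); p=s['position']; M=R.from_quat(s['ee_rot']).as_matrix()
a=arm.get_image("scene");t=arm.get_image("top")
cv2.imwrite("pics/sA.png",a);cv2.imwrite("pics/tA.png",t)
def draw(im,n,o,k,X,c):
    for q in proj(n,X): cv2.circle(im,tuple(int(v) for v in (q-o)*k+k/2-.5),1,c,-1)
out=[]
rk=R.from_euler('z',-.025).as_matrix()
for im,n,(x0,y0,w,h) in ((a,"scene",(350,170,150,170)),(t,"top",(85,195,120,170))):
    c=cv2.resize(im[y0:y0+h,x0:x0+w],None,fx=2.9,fy=2.9,interpolation=cv2.INTER_CUBIC)
    L=np.linspace(-75,75,7)
    for dz in (-50,22): draw(c,n,[x0,y0],2.9,[p+M@[l,0,0]+[0,0,dz] for l in L],(0,255,0))
    for Y in (75,25): draw(c,n,[x0,y0],2.9,[np.array([540.7,274.3,0])+rk@[l,Y,10 if Y>50 else 82] for l in L],(0,255,255))
    draw(c,n,[x0,y0],2.9,[np.array([540.7,274.3,0])+rk@[l,y,z] for l,y,z in ((102,75,28),(-92,75,13),(102,-75,28),(-92,-75,13),(102,-25,28))],(255,0,255))
    out.append(c)
cv2.imwrite("pics/m1.png",np.hstack(out))
E
```

```text
t 14.4 pos [544.3 346.9 172.8] yaw -1.4588741428790193 w 7.911230292209693 F [ 0.4  0.8 -2.3] 60.17600119113922 j [ 0.8  0.5 -0.  -0.  -1.1  0.7]
[-1.7 -2.3  0.8] roll -0.05887414287900583
```

View pics/m1.png

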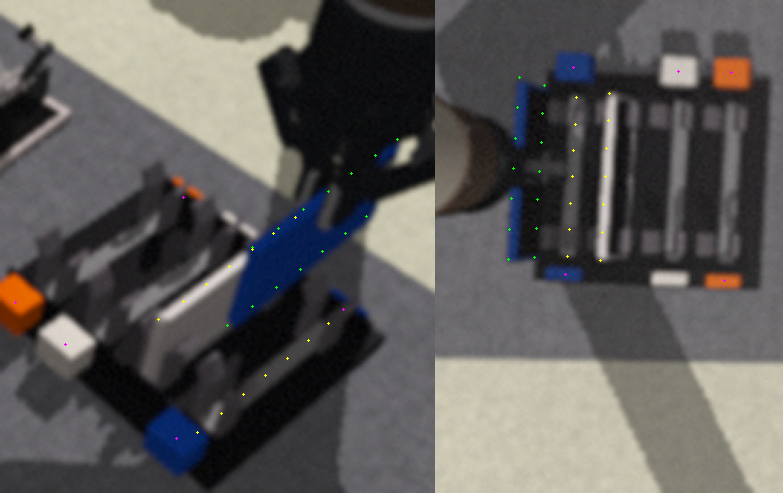

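```bash
cat > meas.py <<'E'
from h import *
np.set_printoptions(precision=2,suppress=True)
def strip(n,im,box,test):
    x0,y0,x1,y1=box; m=np.zeros(im.shape[:2],np.uint8); m[y0:y1,x0:x1]=test(im[y0:y1,x0:x1].astype(int))
    k,l,st,_=cv2.connectedComponentsWithStats(m)
    return m
E
python3 - <<'E'
from meas import *
t=cv2.imread("pics/tA.png");a=cv2.imread("pics/sA.png")
blue=lambda c:(c[...,0]>c[...,2]+45)
m=strip("top",t,(105,220,122,290),blue); 
for r in range(220,290,3):
    x=np.nonzero(m[r])[0]; print(r,(x.min(),x.max(),round(x.mean(),1)) if len(x) else None,end="; ")
print()
m=strip("scene",a,(415,210,500,290),blue)
for r in range(215,286,4):
    x=np.nonzero(m[r])[0]; print(r,(x.min(),x.max()) if len(x) else None,end="; ")
E
```

```text
220 None; 223 (np.int64(114), np.int64(115), np.float64(114.5)); 226 (np.int64(113), np.int64(116), np.float64(114.5)); 229 (np.int64(113), np.int64(116), np.float64(114.5)); 232 (np.int64(113), np.int64(116), np.float64(114.5)); 235 (np.int64(113), np.int64(115), np.float64(114.0)); 238 (np.int64(113), np.int64(115), np.float64(114.0)); 241 (np.int64(112), np.int64(115), np.float64(113.5)); 244 (np.int64(113), np.int64(115), np.float64(114.0)); 247 None; 250 None; 253 None; 256 None; 259 None; 262 (np.int64(111), np.int64(114), np.float64(112.5)); 265 (np.int64(111), np.int64(113), np.float64(112.0)); 268 (np.int64(111), np.int64(113), np.float64(112.0)); 271 (np.int64(111), np.int64(113), np.float64(112.0)); 274 (np.int64(111), np.int64(113), np.float64(112.0)); 277 (np.int64(110), np.int64(113), np.float64(111.5)); 280 (np.int64(110), np.int64(113), np.float64(111.5)); 283 (np.int64(110), np.int64(113), np.float64(111.5)); 286 None; 289 None; 
215 None; 219 None; 223 (np.int64(481), np.int64(484)); 227 None; 231 None; 235 (np.int64(461), np.int64(461)); 239 (np.int64(456), np.int64(461)); 243 (np.int64(451), np.int64(477)); 247 (np.int64(445), np.int64(474)); 251 (np.int64(440), np.int64(469)); 255 (np.int64(436), np.int64(464)); 259 (np.int64(436), np.int64(460)); 263 (np.int64(434), np.int64(454)); 267 (np.int64(433), np.int64(450)); 271 (np.int64(432), np.int64(467)); 275 (np.int64(430), np.int64(439)); 279 (np.int64(429), np.int64(435)); 283 None;
```

```bash
cat >> meas.py <<'E'
from scipy.optimize import least_squares
def phone(c,yaw,l,w,h): return np.asarray(c)+R.from_euler('z',yaw).apply([l,w,h])
E
python3 - <<'E'
from meas import *
yaw=-.0255; p=np.array([544.3,346.9,172.8])
def f(q,full=False):
    c=q[:3]; y=q[3]/100
    t=proj("top",[phone(c,y,75,0,36),phone(c,y,-75,0,36)])-[(114.6,222.6),(111.4,284.8)]
    s=proj("scene",[phone(c,y,75,4.5,-36),phone(c,y,75,4.5,36)])-[(428.6,281.5),(436.3,254.5)]
    B=proj("scene",[phone(c,y,75,4.5,-36),phone(c,y,-75,4.5,-36)]); d=B[1]-B[0]; nrm=np.array([-d[1],d[0]])/np.hypot(*d)
    e=[(np.array(v)-B[0])@nrm for v in ((454.5,263),(460.5,259),(469.5,251))]
    return np.r_[t.ravel(),s.ravel(),e]
s=least_squares(f,[*(p+[0,0,-14]),yaw*100]); print(s.x, s.x[:3]-p); print(f(s.x))
E
```

```text
[542.6  343.78 158.1   -4.5 ] [ -1.7   -3.12 -14.7 ]
[ 1.08 -0.36 -0.76  0.15 -0.05  0.35  0.91  0.49  0.45  0.84 -0.18]
```

Emit:
drive_tool:
  targets:
    - [1, 0, -4.6, 0, 0]
    - [1, 0, -4.6, 20, 0]
    - [1, 0, -4.6, 40, 0]
    - [1, 0, -4.6, 55, 0]
    - [1, 0, -4.6, 55, 0]
    - [1, 0, -4.6, 55, 0]
    - [1, 0, -4.6, 55, 0]

```text
clock: 15.2
position: [545.5, 353.0, 119.1]
ee_rot: [1.0, -0.012, 0.001, -0.001]
contact_force: [-0.3, 0.6, -2.4]
gripper_width: 8.0
grasp_force: 60.0
```

```bash
python3 to.py 544 351.5 75 -1.45
```

```text
t 15.2 pos [545.5 353.  119.1] yaw -1.4104061602273419 w 8.005319383850264 F [-0.3  0.6 -2.4] 60.027222633361816 j [ 0.8  0.5 -0.1  0.  -1.   0.7]
[-1.6  1.6 44.1] roll 0.03959383977266384
```

Emit:
drive_tool:
  targets:
    - [1, -1.5, 1.6, 5, 0]
    - [1, -1.5, 1.6, 10, 0]
    - [1, -1.5, 1.6, 15, 0]
    - [1, -1.5, 1.6, 19, 0]
    - [1, -1.5, 1.6, 23, 0]
    - [1, -1.5, 1.6, 23, 0]
    - [1, -1.5, 1.6, 23, 0]

```text
clock: 15.9
position: [543.3, 350.7, 94.5]
ee_rot: [1.0, -0.012, -0.0, 0.0]
contact_force: [0.9, 0.8, -1.7]
gripper_width: 7.9
grasp_force: 60.1
```

Emit:
drive_tool:
  targets:
    - [1, 0, 0, 4, 0]
    - [1, 0, 0, 8, 0]
    - [1, 0, 0, 12, 0]
    - [1, 0, 0, 16, 0]
    - [1, 0, 0, 20, 0]
    - [1, 0, 0, 20, 0]
    - [1, 0, 0, 20, 0]

```text
clock: 16.6
position: [543.3, 350.8, 74.6]
ee_rot: [1.0, -0.012, -0.0, 0.0]
contact_force: [-0.2, 0.7, -1.9]
gripper_width: 7.9
grasp_force: 60.1
```

Emit:
drive_tool:
  targets:
    - [1, 0, 0, 3, 0]
    - [1, 0, 0, 6, 0]
    - [1, 0, 0, 9, 0]
    - [1, 0, 0, 11, 0]
    - [1, 0, 0, 11, 0]
    - [1, 0, 0, 11, 0]

```text
clock: 17.2
position: [543.3, 350.8, 63.6]
ee_rot: [1.0, -0.012, 0.0, 0.0]
contact_force: [0.1, -0.6, -2.3]
gripper_width: 7.7
grasp_force: 60.1
```

Emit:
drive_tool:
  targets:
    - [1, 0, 0, 1, 0]
    - [1, 0, 0, 2, 0]
    - [1, 0, 0, 2, 0]
    - [1, 0, 0, 2, 0]

```text
clock: 17.6
position: [543.3, 350.8, 61.7]
ee_rot: [1.0, -0.012, 0.0, -0.0]
contact_force: [0.5, 0.1, -1.3]
gripper_width: 7.7
grasp_force: 60.1
```

Emit:
drive_tool:
  targets:
    - [1, 0, 0, 1, 0]
    - [1, 0, 0, 2, 0]
    - [1, 0, 0, 2, 0]
    - [1, 0, 0, 2, 0]

```text
clock: 18.0
position: [543.5, 351.0, 61.1]
ee_rot: [1.0, -0.012, 0.001, -0.0]
contact_force: [-1.9, -1.3, 4.6]
gripper_width: 7.4
grasp_force: 61.2
```

Emit:
drive_tool:
  targets:
    - [0.7, 0, 0, 0, 0]
    - [0.5, 0, 0, 0, 0]
    - [0.35, 0, 0, 0, 0]
    - [0.35, 0, 0, 0, 0]
    - [0.35, 0, 0, 0, 0]
    - [0.35, 0, 0, -15, 0]
    - [0.35, 0, 0, -40, 0]
    - [0.35, 0, 0, -75, 0]
    - [0.35, 0, 0, -110, 0]
    - [0.35, 0, 0, -110, 0]

```text
clock: 19.0
position: [546.0, 352.8, 176.0]
ee_rot: [1.0, -0.012, 0.005, -0.004]
contact_force: [0.7, 0.1, 0.8]
gripper_width: 28.0
grasp_force: 0.0
```

```bash
python3 to.py 528.5 -236 170 12.2
python3 - <<'E'
from meas import *
t=arm.get_image("top");cv2.imwrite("pics/tB.png",t)
m=strip("top",t,(115,222,150,285),lambda c:(c[...,0]>c[...,2]+35))
for r in range(222,285,4):
    x=np.nonzero(m[r])[0]; print(r,(x.min(),x.max()) if len(x) else None,end="; ")
print(proj("top",[phone((542.6,349.3,46),-.025,l,0,36) for l in(75,-75)]))
E
```

```text
t 19.0 pos [546.  352.8 176. ] yaw -1.3743352997459897 w 27.99251294619643 F [0.7 0.1 0.8] 0.0 j [ 0.8  0.5 -0.   0.  -1.1  0.7]
[ -3.4 589.    1.6] roll -13.574335299745997
222 (np.int64(127), np.int64(139)); 226 None; 230 (np.int64(124), np.int64(127)); 234 (np.int64(124), np.int64(127)); 238 (np.int64(124), np.int64(127)); 242 (np.int64(124), np.int64(127)); 246 (np.int64(124), np.int64(126)); 250 None; 254 None; 258 (np.int64(123), np.int64(125)); 262 (np.int64(122), np.int64(126)); 266 (np.int64(122), np.int64(125)); 270 (np.int64(122), np.int64(125)); 274 (np.int64(122), np.int64(125)); 278 (np.int64(122), np.int64(125)); 282 (np.int64(121), np.int64(125)); [[126.08 226.19]
 [122.71 283.75]]
```

Emit:
drive_tool:
  targets:
    - [0.35, -2, 50, 0, 0]
    - [0.2, -2, 100, 0, -3]
    - [0, -2, 150, 0, -6]
    - [-0.25, -2, 200, 0, -9]
    - [-0.25, -2, 250, 0, -12]
    - [-0.25, -2, 300, 0, -13.6]
    - [-0.25, -2, 350, 0, -13.6]
    - [-0.25, -2, 400, 0, -13.6]
    - [-0.25, -2, 450, 0, -13.6]
    - [-0.25, -2, 500, 0, -13.6]
    - [-0.25, -2, 550, 0, -13.6]
    - [-0.25, -2, 588, 0, -13.6]

```text
clock: 20.25
position: [525.3, -239.4, 168.2]
ee_rot: [0.994, 0.105, -0.001, -0.0]
contact_force: [1.5, 0.5, 0.3]
gripper_width: 53.3
grasp_force: 0.0
```

```bash
python3 to.py 529.5 -235.1 63.5 12.2
```

```text
t 20.25 pos [ 525.3 -239.4  168.2] yaw 12.067734446296122 w 53.25065795061486 F [1.5 0.5 0.3] 0.0 j [-0.1  0.4 -0.2 -0.  -1.   1.9]
[  5.2  -3.3 104.7] roll -0.13226555370388837
```

Emit:
drive_tool:
  targets:
    - [-0.25, 4, -3, 0, 0]
    - [-0.25, 4, -3, 0, 0]
    - [-0.25, 4, -3, 30, 0]
    - [-0.25, 4, -3, 60, 0]
    - [-0.25, 4, -3, 60, 0]
    - [-0.25, 4, -3, 60, 0]

```text
clock: 20.85
position: [530.0, -232.4, 109.6]
ee_rot: [0.994, 0.107, -0.001, 0.0]
contact_force: [1.6, -0.5, 0.5]
gripper_width: 53.6
grasp_force: 0.0
```

```bash
python3 to.py 529.5 -235.1 63.5 12.2
```

```text
t 20.85 pos [ 530.  -232.4  109.6] yaw 12.28587679924192 w 53.61682049687037 F [ 1.6 -0.5  0.5] 0.0 j [-0.1  0.4 -0.3  0.  -0.9  1.9]
[-1.   2.5 46.1] roll 0.08587679924193026
```

Emit:
drive_tool:
  targets:
    - [-0.25, -1, 2.5, 20, 0]
    - [-0.25, -1, 2.5, 35, 0]
    - [-0.25, -1, 2.5, 46, 0]
    - [0, -1, 2.5, 46, 0]
    - [0.1, -1, 2.5, 46, 0]
    - [0.2, -1, 2.5, 46, 0]
    - [0.25, -1, 2.5, 46, 0]
    - [0.25, -1, 2.5, 46, 0]

```text
clock: 21.65
position: [529.7, -236.0, 64.3]
ee_rot: [0.994, 0.106, 0.001, 0.0]
contact_force: [0.8, -0.8, 0.5]
gripper_width: 32.0
grasp_force: 0.0
```

Emit:
drive_tool:
  targets:
    - [0.35, 0, 0, 0, 0]
    - [0.4, 0, 0, 0, 0]
    - [0.45, 0, 0, 0, 0]
    - [0.5, 0, 0, 0, 0]
    - [0.5, 0, 0, 0, 0]
    - [0.5, 0, 0, 0, 0]

```text
clock: 22.25
position: [529.8, -235.8, 64.6]
ee_rot: [0.994, 0.106, 0.0, 0.0]
contact_force: [-0.5, 0.2, 4.9]
gripper_width: 22.1
grasp_force: 14.2
```

Same as with blue; lift the same way.

Emit:
drive_tool:
  targets:
    - [0.55, 0, 2, -3, 0]
    - [0.6, 0, 4, -6, 0]
    - [0.6, 0, 6, -9, 0]
    - [0.6, 0, 8, -12, 0]
    - [0.6, 0, 8, -15, 0]
    - [0.6, 0, 8, -15, 0]

```text
clock: 22.85
position: [527.8, -239.9, 76.8]
ee_rot: [0.994, 0.105, -0.004, -0.004]
contact_force: [-3.2, 11.0, 1.6]
gripper_width: 17.7
grasp_force: 32.8
```

Emit:
drive_tool:
  targets:
    - [0.65, 0, -3, -4, 0]
    - [0.65, 0, -6, -8, 0]
    - [0.7, 0, -10, -14, 0]
    - [0.75, 0, -13, -20, 0]
    - [0.8, 0, -15, -26, 0]
    - [0.9, 0, -15, -32, 0]
    - [1, 0, -15, -32, 0]
    - [1, 0, -15, -32, 0]

```text
clock: 23.65
position: [528.2, -229.6, 111.0]
ee_rot: [0.994, 0.106, 0.001, 0.0]
contact_force: [1.4, -0.1, -1.3]
gripper_width: 7.8
grasp_force: 60.8
```

Emit:
drive_tool:
  targets:
    - [1, 0, 0, -25, 0]
    - [1, 0, 0, -50, 0]
    - [1, 0, 0, -75, 0]
    - [1, 0, 0, -95, 0]
    - [1, 0, 0, -95, 0]

```text
clock: 24.15
position: [529.7, -230.0, 208.6]
ee_rot: [0.994, 0.106, 0.003, 0.001]
contact_force: [0.1, 0.2, -1.5]
gripper_width: 7.5
grasp_force: 60.9
```

```bash
python3 to.py 539 201.5 200 -1.45
```

```text
t 24.15 pos [ 529.7 -230.   208.6] yaw 12.165060975300861 w 7.523045116870772 F [ 0.1  0.2 -1.5] 60.930418968200684 j [-0.1  0.3 -0.1  0.  -1.1  1.9]
[ 100.  -419.9    7.8] roll 13.61506097530085
```

Emit:
drive_tool:
  targets:
    - [1, 11, -46, 0, 2]
    - [1, 22, -92, 0, 5]
    - [1, 33, -138, 0, 8]
    - [1, 44, -184, 0, 11]
    - [1, 55, -230, 0, 13.6]
    - [1, 66, -276, 4, 13.6]
    - [1, 77, -322, 6, 13.6]
    - [1, 88, -368, 8, 13.6]
    - [1, 96, -405, 15, 13.6]
    - [1, 99, -415, 25, 13.6]
    - [1, 99, -418, 35, 13.6]
    - [1, 99, -418, 35, 13.6]

```text
clock: 25.35
position: [534.9, 199.1, 167.6]
ee_rot: [1.0, -0.013, -0.003, 0.002]
contact_force: [-1.5, -1.1, -1.5]
gripper_width: 7.6
grasp_force: 60.9
```

Emit:
drive_tool:
  targets:
    - [1, 0, 0, 0, 0]
    - [1, 0, 0, 0, 0]
    - [1, 0, 0, 0, 0]

```text
clock: 25.65
position: [537.0, 199.6, 171.4]
ee_rot: [1.0, -0.013, 0.001, -0.0]
contact_force: [-0.1, -0.2, -2.0]
gripper_width: 7.3
grasp_force: 60.9
```

```bash
python3 to.py 539.5 201 172 -1.45
python3 - <<'E'
from meas import *
p=arm.read_state()['position']
t=arm.get_image("top");a=arm.get_image("scene");cv2.imwrite("pics/tC.png",t);cv2.imwrite("pics/sC.png",a)
c=p-[0,2.9,14.7]; y=-.025
P_=proj("top",[phone(c,y,l,0,36) for l in(75,-75)]);print(P_)
S_=proj("scene",[phone(c,y,l,4.5,h) for l in(75,-75) for h in(-36,36)]);print(S_)
org=lambda c:(c[...,2]>c[...,0]+60)
b=P_.min(0)-8; e=P_.max(0)+8; m=strip("top",t,(*b.astype(int),*e.astype(int)),org)
for r in range(int(b[1]),int(e[1]),3):
    x=np.nonzero(m[r])[0]; print(r,(x.min(),x.max()) if len(x) else None,end="; ")
print()
b=S_.min(0)-10; e=S_.max(0)+10; m=strip("scene",a,(*b.astype(int),*e.astype(int)),org)
for r in range(int(b[1]),int(e[1]),3):
    x=np.nonzero(m[r])[0]; print(r,(x.min(),x.max()) if len(x) else None,end="; ")
E
```

```text
t 25.65 pos [537.  199.6 171.4] yaw -1.5098138361535272 w 7.3144095197620835 F [-0.1 -0.2 -2. ] 60.89746356010437 j [ 0.6  0.3 -0.2  0.  -1.   0.9]
[ 2.5 -1.4 -0.6] roll -0.059813836153523425
[[175.87 225.02]
 [172.75 288.05]]
[[370.23 237.43]
 [374.83 210.82]
 [418.11 206.29]
 [424.75 180.12]]
217 (np.int64(181), np.int64(182)); 220 (np.int64(181), np.int64(182)); 223 (np.int64(181), np.int64(182)); 226 (np.int64(175), np.int64(177)); 229 (np.int64(174), np.int64(177)); 232 (np.int64(174), np.int64(177)); 235 (np.int64(174), np.int64(176)); 238 (np.int64(174), np.int64(176)); 241 (np.int64(174), np.int64(176)); 244 None; 247 None; 250 None; 253 None; 256 None; 259 None; 262 None; 265 None; 268 None; 271 (np.int64(171), np.int64(175)); 274 (np.int64(171), np.int64(175)); 277 (np.int64(171), np.int64(175)); 280 (np.int64(171), np.int64(175)); 283 (np.int64(171), np.int64(175)); 286 (np.int64(171), np.int64(175)); 289 (np.int64(179), np.int64(182)); 292 (np.int64(178), np.int64(182)); 295 None; 
170 None; 173 None; 176 None; 179 None; 182 (np.int64(418), np.int64(420)); 185 (np.int64(414), np.int64(419)); 188 None; 191 None; 194 None; 197 (np.int64(394), np.int64(420)); 200 (np.int64(390), np.int64(419)); 203 (np.int64(385), np.int64(419)); 206 (np.int64(380), np.int64(418)); 209 (np.int64(375), np.int64(414)); 212 (np.int64(373), np.int64(409)); 215 (np.int64(373), np.int64(405)); 218 (np.int64(373), np.int64(401)); 221 (np.int64(372), np.int64(396)); 224 (np.int64(372), np.int64(391)); 227 (np.int64(371), np.int64(387)); 230 (np.int64(371), np.int64(382)); 233 (np.int64(370), np.int64(412)); 236 (np.int64(371), np.int64(419)); 239 None; 242 None; 245 None;
```

Emit:
drive_tool:
  targets:
    - [1, 2, -1.4, 0, 0]
    - [1, 2, -1.4, 20, 0]
    - [1, 2, -1.4, 40, 0]
    - [1, 2, -1.4, 52, 0]
    - [1, 2, -1.4, 52, 0]
    - [1, 2, -1.4, 52, 0]
    - [1, 2, -1.4, 52, 0]
    - [1, 2, -1.4, 52, 0]

```text
clock: 26.55
position: [539.2, 202.1, 119.7]
ee_rot: [1.0, -0.012, 0.001, -0.001]
contact_force: [0.9, -0.0, -1.1]
gripper_width: 7.6
grasp_force: 60.9
```

```bash
python3 to.py 538.8 201 95 -1.45
```

```text
t 26.55 pos [539.2 202.1 119.7] yaw -1.4252834399962626 w 7.57404358958543 F [ 0.9 -0.  -1.1] 60.864962339401245 j [ 0.6  0.4 -0.3  0.  -0.9  0.9]
[-0.4  1.2 24.7] roll 0.024716560003724908
```

Emit:
drive_tool:
  targets:
    - [1, 0, 0.8, 5, 0]
    - [1, 0, 0.8, 10, 0]
    - [1, 0, 0.8, 15, 0]
    - [1, 0, 0.8, 20, 0]
    - [1, 0, 0.8, 24, 0]
    - [1, 0, 0.8, 24, 0]
    - [1, 0, 0.8, 24, 0]

```text
clock: 27.25
position: [538.7, 201.0, 94.6]
ee_rot: [1.0, -0.012, -0.0, 0.0]
contact_force: [-0.2, -0.2, -1.0]
gripper_width: 7.3
grasp_force: 60.9
```

Emit:
drive_tool:
  targets:
    - [1, 0, 0, 4, 0]
    - [1, 0, 0, 8, 0]
    - [1, 0, 0, 12, 0]
    - [1, 0, 0, 16, 0]
    - [1, 0, 0, 20, 0]
    - [1, 0, 0, 20, 0]
    - [1, 0, 0, 20, 0]

```text
clock: 27.95
position: [538.6, 201.0, 74.5]
ee_rot: [1.0, -0.012, -0.0, 0.0]
contact_force: [-0.5, -0.7, -2.1]
gripper_width: 7.9
grasp_force: 60.8
```

Emit:
drive_tool:
  targets:
    - [1, 0, 0, 3, 0]
    - [1, 0, 0, 6, 0]
    - [1, 0, 0, 9, 0]
    - [1, 0, 0, 11, 0]
    - [1, 0, 0, 11, 0]
    - [1, 0, 0, 11, 0]

```text
clock: 28.55
position: [538.7, 201.0, 63.6]
ee_rot: [1.0, -0.012, 0.0, 0.0]
contact_force: [-0.2, 0.3, -2.3]
gripper_width: 7.5
grasp_force: 60.8
```

Emit:
drive_tool:
  targets:
    - [1, 0, 0, 1, 0]
    - [1, 0, 0, 2, 0]
    - [1, 0, 0, 2, 0]
    - [1, 0, 0, 2, 0]

```text
clock: 28.95
position: [538.7, 201.0, 61.7]
ee_rot: [1.0, -0.012, 0.0, -0.0]
contact_force: [0.1, 0.6, -1.9]
gripper_width: 7.8
grasp_force: 60.9
```

Emit:
drive_tool:
  targets:
    - [1, 0, 0, 1, 0]
    - [1, 0, 0, 2, 0]
    - [1, 0, 0, 2, 0]
    - [1, 0, 0, 2, 0]

```text
clock: 29.35
position: [538.7, 201.1, 61.6]
ee_rot: [1.0, -0.012, 0.0, 0.0]
contact_force: [-4.7, -0.3, 9.9]
gripper_width: 8.0
grasp_force: 62.4
```

Emit:
drive_tool:
  targets:
    - [0.7, 0, 0, 0, 0]
    - [0.5, 0, 0, 0, 0]
    - [0.35, 0, 0, 0, 0]
    - [0.35, 0, 0, 0, 0]
    - [0.35, 0, 0, 0, 0]
    - [0.35, 0, 0, -15, 0]
    - [0.35, 0, 0, -40, 0]
    - [0.35, 0, 0, -75, 0]
    - [0.35, 0, 0, -110, 0]
    - [0.35, 0, 0, -140, 0]

```text
clock: 30.35
position: [538.9, 201.0, 201.5]
ee_rot: [1.0, -0.012, 0.001, -0.0]
contact_force: [0.2, -0.5, -0.1]
gripper_width: 27.8
grasp_force: 0.0
```

Emit:
drive_tool:
  targets:
    - [0.35, -50, 0, 0, 0]
    - [0.35, -100, 0, 0, 0]
    - [0.35, -100, 50, 0, 0]
    - [0.35, -100, 100, 0, 0]
    - [0.35, -100, 110, 0, 0]
    - [0.35, -100, 110, 0, 0]
    - [0.35, -100, 110, 0, 0]

```text
clock: 31.05
position: [436.4, 93.8, 199.8]
ee_rot: [1.0, -0.013, 0.0, -0.0]
contact_force: [-0.5, -0.2, 0.1]
gripper_width: 27.9
grasp_force: 0.0
```

```bash
python3 to.py
python3 - <<'E'
from meas import *
t=arm.get_image("top");a=arm.get_image("scene");cv2.imwrite("pics/tD.png",t);cv2.imwrite("pics/sD.png",a)
rk=np.array([540.7,274.3,0]);y=-.025
org=lambda c:(c[...,2]>c[...,0]+60); blu=lambda c:(c[...,0]>c[...,2]+35)
for Y,f in((75,blu),(-75,org)):
    c=phone(rk,y,0,Y,46)
    for n,im,h,w in(("top",t,36,0),("scene",a,36,0)):
        Q=proj(n,[phone(c,y,l,w,h) for l in(75,-75)]); print(n,Y,Q.ravel())
        b=(Q.min(0)-6).astype(int);e=(Q.max(0)+7).astype(int); m=strip(n,im,(*b,*e),f)
        for r in range(b[1],e[1],4):
            x=np.nonzero(m[r])[0]; print(r,(int(x.min()),int(x.max())) if len(x) else None,end="; ")
        print()
E
```

```text
t 31.05 pos [436.4  93.8 199.8] yaw -1.4646931217140133 w 27.93555385837338 F [-0.5 -0.2  0.1] 0.0 j [ 0.6  0.1 -0.5  0.  -1.   1. ]
top 75 [126.09 226.2  122.72 283.76]
220 (126, 132); 224 None; 228 (124, 129); 232 (124, 128); 236 (124, 128); 240 (123, 128); 244 (123, 127); 248 (123, 126); 252 (123, 126); 256 (122, 126); 260 (122, 126); 264 (122, 126); 268 (122, 126); 272 (122, 126); 276 (122, 125); 280 (121, 125); 284 (121, 125); 288 (122, 132); 
scene 75 [425.28 296.28 472.1  258.56]
252 None; 256 None; 260 (468, 474); 264 (463, 472); 268 (458, 467); 272 (453, 463); 276 (449, 476); 280 (444, 461); 284 (438, 460); 288 (433, 458); 292 (428, 453); 296 (425, 449); 300 (424, 444); 
top -75 [182.91 228.05 180.12 285.85]
222 (181, 188); 226 None; 230 (181, 184); 234 (182, 184); 238 (181, 184); 242 (181, 183); 246 (181, 183); 250 (180, 183); 254 (180, 183); 258 (180, 183); 262 (180, 183); 266 (180, 182); 270 (179, 183); 274 (179, 183); 278 (179, 183); 282 (179, 182); 286 (179, 182); 290 (178, 181); 
scene -75 [366.7  250.48 413.62 219.23]
213 None; 217 None; 221 (409, 415); 225 (403, 412); 229 (398, 405); 233 (393, 404); 237 (386, 419); 241 (381, 404); 245 (375, 403); 249 (368, 400); 253 (367, 394);
```

```bash
python3 -c "
from bench import arm
print(arm.job_done())"
```

```text
the job is handed in; nothing more can be done
None
```

I locked the clamp for over two seconds and flicked it back open. Both phones are seated in their matching slots, checked against the camera images, and I handed the job in at about 31 s; no verdict came back.

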